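# Find the comb that fits the spindle and file it

## Task

Find the pitch of the threaded spindle that lies nearest to you, between the comb rack and the green slot: try the yellow combs from the rack on it one by one, teeth down between the prongs, until you find the one that sinks fully home, and let go of that one so that it sits in the thread by itself for a moment. Then take it again and slide it endways into the green slot under the bars, until about two thirds or more of it is inside, and leave it standing there; the other two combs must end standing in the rack, each in its own place. Do not push the cup, jar, screwdriver or wrench about.

Things in the scene. Friction and masses are not known exactly. Their poses are not given: they have to be found in the camera images.
- comb_p_mid (a point): yellow pitch comb, one of three alike but for tooth pitch (9, 12 or 15 mm; which is which is not told). Plate 190 mm long, 10 thick, 44 high, 90 g, standing on edge; teeth 5.8 mm deep below the plate over its middle 80 mm, one exactly at mid-length. Point: centre of the plate without teeth, 22 mm above its lower edge. x along the comb, y across it, z up; ends alike
- comb_q_mid (a point): another yellow pitch comb, same sizes and point as comb_p. In the rack each stands teeth down with both ends between prongs, so it is gripped there in its middle part (up to 55 mm from mid-length) and leaves straight upwards
- comb_r_mid (a point): the third yellow pitch comb, same sizes and point as comb_p
- spindle_a_seat (a point): one of three alike steel spindles lying in fixed blue stands 150 x 80 mm; they differ only in pitch (9, 12 or 15 mm, not told which). The job is the one with x below 0.70 m; the two beyond 0.75 m are stock. Thread 90 mm long, crest radius 20 mm, grooves 6.5 mm deep. Point: on top of the thread at mid-length, at crest height, 70 mm above the table, over the middle of a groove. x along the spindle, z up
- spindle_b_seat (a point): another spindle and stand, same sizes and point as spindle_a. For all three: the matching comb, middle tooth over this point, sinks until the plate's lower edge meets the crests, its centre 22 mm above this point. A wrong comb stops about 5 mm higher, on the crests
- spindle_c_seat (a point): the third spindle, same as spindle_a. On every stand, 54 mm either side of the point, a pair of prongs (10 mm thick along x, 15 mm gap, flared tips 27 mm above the point) keeps a comb upright when let go. A comb there can be gripped in its middle 90 mm or by its ends, from 62 mm off mid-length outwards
- rack: fixed wooden rack 180 x 200 mm, origin under its centre, x along the combs. Three places at y = -70, 0, +70 mm; a comb's lower edge stands on ledges 30 mm above the table, its ends (64 to 80 mm from mid-length) between prongs with a 15 mm gap, flared at the top, tips 72 mm above the table
- slot_mouth (a point): green filing slot, fixed: an upright channel 150 mm long. Point: middle of its open mouth, on the channel floor 12 mm above the table; x runs into the slot, z up. Gap 32 mm at the mouth, narrowing over 30 mm to 18 mm; closed by a wall 150 mm in. Walls 63 mm high above the floor
- slot: the same green slot; origin 12 mm below slot_mouth, same axes. Two steel bars bridge the walls 45 and 125 mm in, undersides 63 mm above the floor: a comb goes in only endways, held by the end that stays outside. Standing on its teeth in it, a comb's centre is 27.8 mm above the floor; fully in, it sticks out about 40 mm
- cup: yellow cup, loose, 80 mm across, 105 mm high, origin at the centre of its underside
- jar: glass jar with red lid, loose, 56 mm across, 70 mm high, origin at the centre of its underside
- driver: red-handled screwdriver lying on the table, loose, about 200 mm long, its axis is x
- wrench: steel wrench lying on the table, loose, about 180 mm long, its axis is x
There are look-alikes about, which are no part of the job. What is shaped like the part that bears spindle_a_seat but purple is not meant.

How it is judged:
By the outcome, as a careful person would: the job done as asked, in the order asked, and still so for the second after the job is handed in, with the robot touching nothing.
It also fails if it takes over 72 s, if anything falls off the work surface, if the arm or the gripper's body presses on something with over 40 N, if the wrist force passes 120 N, or if a joint passes its speed limit or range.

## Robot

A 6-joint arm with a two-finger parallel gripper is mounted at the origin on the work surface. World frame = base frame: x ahead of the robot, y to its left, z up, the work surface at z = 0. Lengths are in m, angles in degrees, forces in N, time in s.
With the tool pointing down it reaches from about 0.325 to 0.85 m from the base axis. Payload 15.5 kg.
Tool frame: the origin (TCP) lies at the very end of the fingers, on their centre line; the grasp point (between the pads) lies arm.grip_depth behind it (arm.grip_depth is the distance from the TCP to the grasp point, in m); z points along the fingers, y is the direction in which the jaws open and shut (so a half turn about z gives the same grasp; the last joint's range is limited). The gripper opens to 91 mm and grips with 3 to 60 N. Pads are 32 mm wide; open, the fingers measure 118 mm over their backs; the gripper's body (76 mm by 178 mm) begins 60 mm behind the grasp point.
Start: joints at [-69.586, 28.281, 77.091, -0, 74.628, -5.472], TCP at [0.273, -0.562, 0.214] pointing down, gripper open.
Joint ranges: [-166.48, 166.48], [-47.26, 123.95], [12.59, 153.08], [-70.14, 250.14], [6.76, 159.57], [-176.63, 176.63]. Speed limits (degrees/s): [108.29, 108.29, 147.25, 172.46, 172.46, 172.46].

## Interface

Orientations are given as a 3x3 rotation matrix whose columns are the frame's x, y, z axes.
In Python, from rig import arm gives the robot as it stands. Calls block until the motion is done:
- arm.move_to(position, orientation): joint-space move of the TCP to a pose.
- arm.move_l(position, orientation=None, feed=0.15): straight line of the TCP; orientation=None keeps the orientation; feed is the mean speed in m/s.
- arm.move_joints(angles): joint-space move.
- arm.grip(opening): finger opening in m; the grip force is fixed at half the most; returns when the fingers have stopped.
- arm.sleep(seconds).
- arm.solve_ik(position, orientation): joint angles nearest the present ones, or None.
- arm.snapshot(name): name is "scene" or "top"; returns the picture (400x640x3 uint8, red, green, blue); there is no depth.
- arm.get_calibration(name): a dict with "intrinsics" (3x3 intrinsics, pixels), "cam_to_world" (4x4, takes a point from camera to world coordinates). Camera axes: x right, y down, z forward; pixel columns grow to the right and rows downward; lengths in m; the calibration is good to about 2 mm. A picture is of the moment at which its call begins. get_calibration takes no time and is no camera call.
A pose or a line that the arm cannot do raises arm.Unreachable and nothing moves.
- arm.sign_off(): hands the job in, once; it reports no verdict.
Readings, each from a call of its own:
- arm.current_t(): time.
- arm.current_joint_positions(): joint angles.
- arm.current_dq(): joint speeds.
- arm.current_tau(): joint torques, N m.
- arm.current_ee_pos(): TCP position.
- arm.current_tool_rot(): TCP orientation.
- arm.current_force(): force on the tool from outside, world axes, zero at the start.
- arm.current_torque(): the same for the moment, N m.
- arm.current_width(): finger opening in m.
Only numpy, scipy, OpenCV 4.12 (cv2) and the standard library are available. Lean on these libraries where they do the work, as an engineer would, in place of code of your own. Each camera call takes 0.05 s, during which the arm holds its last target.

## Working session

There is one attempt and no reset: what is moved stays moved. The work goes in short steps, each a Python script; the robot and the scene stay as the last script left them, time stands still between calls to the robot, and variables do not carry over. Pictures are saved under pics/ and viewed, and the job is handed in when it is done.

```bash
ls; mkdir -p pics
python3 - <<'E'
from rig import arm
import cv2,numpy as np
np.set_printoptions(precision=5,suppress=True)
for n in("top","scene"):
    im=arm.snapshot(n); cv2.imwrite(f"pics/{n}0.png",im[:,:,::-1])
    c=arm.get_calibration(n); print(n,c["intrinsics"],c["cam_to_world"])
print(arm.grip_depth,arm.current_t(),arm.current_tool_rot(),arm.current_width())
E
```

```text
pics
top [[433.91829   0.      324.7995 ]
 [  0.      433.91829 206.61   ]
 [  0.        0.        1.     ]] [[-0.02245 -0.99372  0.1096   0.46393]
 [-0.99968  0.02362  0.00941 -0.05477]
 [-0.01194 -0.10935 -0.99393  1.14014]
 [ 0.       0.       0.       1.     ]]
scene [[448.17132   0.      322.8765 ]
 [  0.      448.17132 202.83033]
 [  0.        0.        1.     ]] [[-0.0958   0.83399 -0.54341  1.25506]
 [ 0.9954   0.07958 -0.05335  0.03037]
 [-0.00125 -0.54602 -0.83777  1.1359 ]
 [ 0.       0.       0.       1.     ]]
0.0188 0.1 [[ 0.89966  0.43659 -0.00036]
 [ 0.43659 -0.89966  0.00097]
 [ 0.00011 -0.00103 -1.     ]] 0.09106645771612348
```

View pics/top0.png

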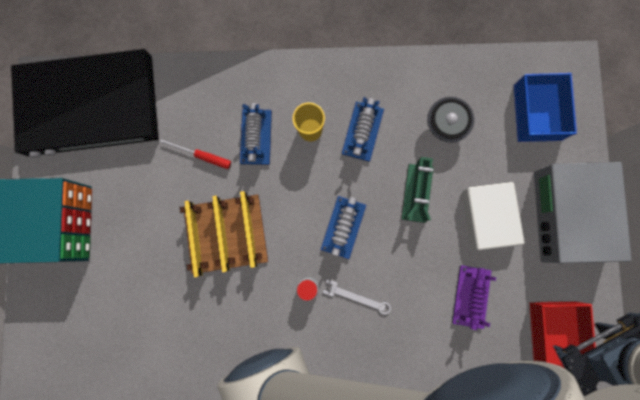

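View pics/scene0.png

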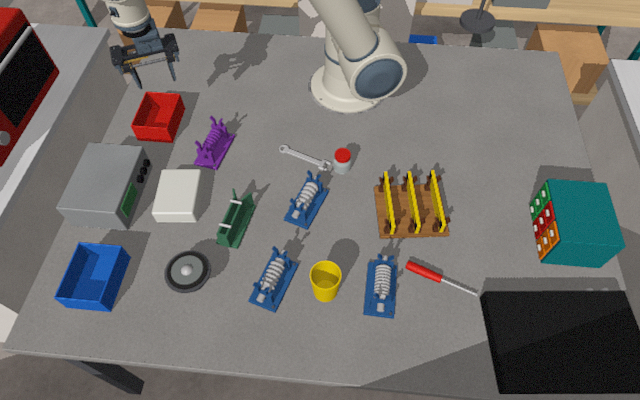

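Run:
```python
import cv2
t=cv2.imread("pics/top0.png");s=cv2.imread("pics/scene0.png")
cv2.imwrite("pics/t_a.png",cv2.resize(t[180:285,170:280],None,fx=5.5,fy=5.5,interpolation=cv2.INTER_CUBIC))
cv2.imwrite("pics/t_b.png",cv2.resize(t[150:270,310:440],None,fx=5,fy=5,interpolation=cv2.INTER_CUBIC))
cv2.imwrite("pics/s_a.png",cv2.resize(s[160:250,365:460],None,fx=6,fy=6,interpolation=cv2.INTER_CUBIC))
cv2.imwrite("pics/s_b.png",cv2.resize(s[160:260,205:345],None,fx=5.5,fy=5.5,interpolation=cv2.INTER_CUBIC))
```

```text
(no output)
```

View pics/t_a.png

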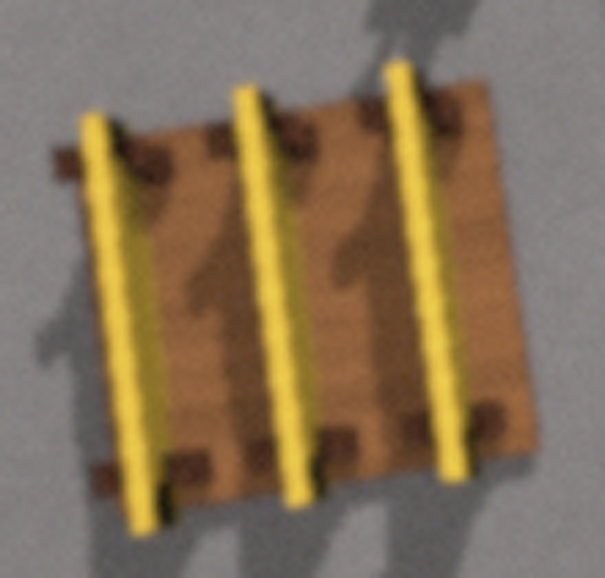

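View pics/t_b.png

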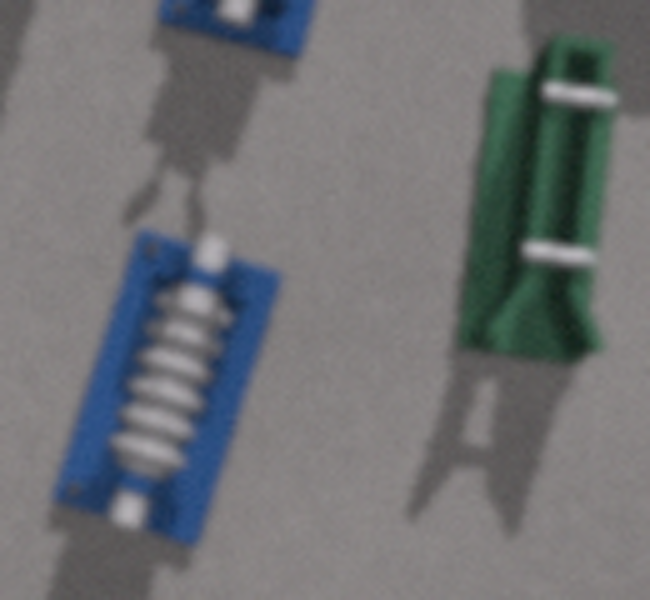

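View pics/s_a.png

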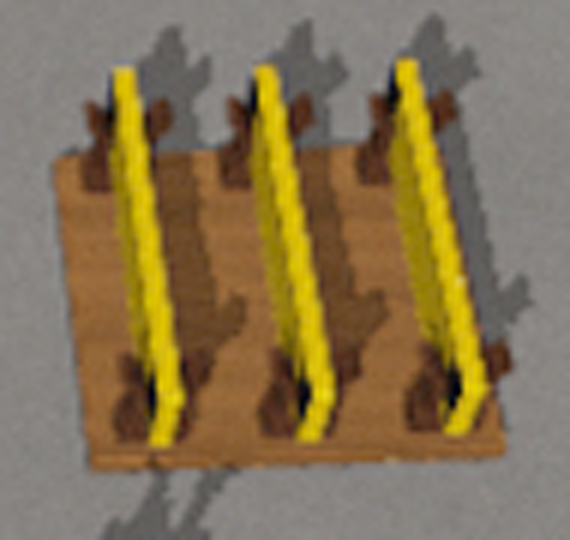

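View pics/s_b.png

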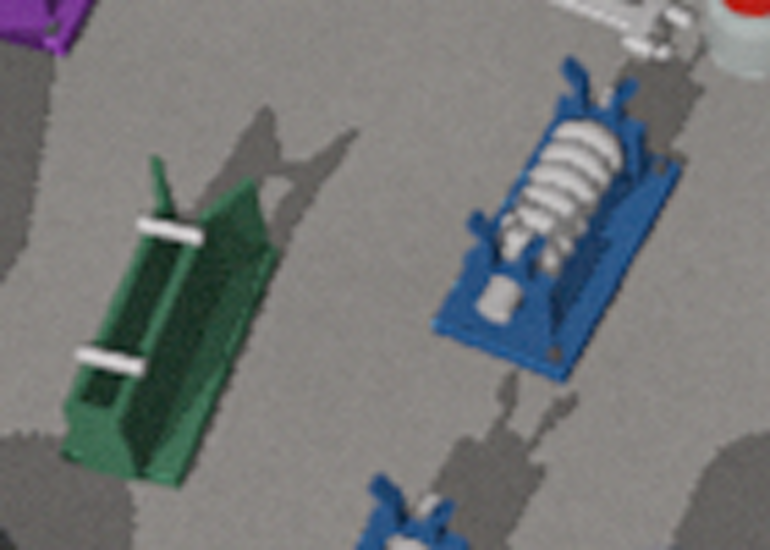

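```bash
cat > vis.py <<'E'
import cv2,numpy as np
from scipy.optimize import minimize
from rig import arm
C={}
for n in("top","scene"):
    c=arm.get_calibration(n); C[n]=(c["intrinsics"],np.linalg.inv(c["cam_to_world"]),c["cam_to_world"])
def proj(n,P):
    K,T,_=C[n]; P=np.atleast_2d(P); q=P@T[:3,:3].T+T[:3,3]; q=q@K.T; return q[:,:2]/q[:,2:]
def unproj(n,uv,z):
    K,_,T=C[n]; d=T[:3,:3]@np.linalg.solve(K,[uv[0],uv[1],1]); return T[:3,3]+d*(z-T[2,3])/d[2]
def tf(p,L):
    c,s=np.cos(p[2]),np.sin(p[2]); L=np.atleast_2d(L)
    return np.c_[p[0]+c*L[:,0]-s*L[:,1],p[1]+s*L[:,0]+c*L[:,1],L[:,2]]
def box(x0,x1,y0,y1,z0,z1): return np.array([[x,y,z] for x in(x0,x1) for y in(y0,y1) for z in(z0,z1)])
def soft(n,hulls,shape=(400,640),k=4):
    m=np.zeros((shape[0]*k,shape[1]*k),np.uint8)
    for P in hulls:
        uv=(proj(n,P)+.5)*k-.5
        h=cv2.convexHull(uv.astype(np.float32))
        cv2.fillConvexPoly(m,np.round(h*16).astype(np.int32),255,shift=4)
    return cv2.resize(m,shape[::-1],interpolation=cv2.INTER_AREA)/255.
def fit(p0,parts,masks,step=(.006,.006,.05),roi=60):
    # parts: list of local boxes ; masks: {cam: float mask}
    def cost(p):
        e=0
        for n,m in masks.items():
            u,v=proj(n,[p0[0],p0[1],.05])[0].astype(int); a,b=max(v-roi,0),max(u-roi,0)
            S=cv2.GaussianBlur(soft(n,[tf(p,L) for L in parts])[a:a+2*roi,b:b+2*roi],(0,0),.8)
            e+=((S-m[a:a+2*roi,b:b+2*roi])**2).sum()
        return e
    best=None
    for q in [p0]:
        sim=np.array([q]+[np.array(q)+np.eye(3)[i]*step[i] for i in range(3)])
        r=minimize(cost,q,method="Nelder-Mead",options=dict(initial_simplex=sim,xatol=1e-5,fatol=.01,maxiter=300))
        r=minimize(cost,r.x,method="Nelder-Mead",options=dict(initial_simplex=r.x+np.vstack([np.zeros(3),np.diag(step)*-.4]),xatol=1e-5,fatol=.01,maxiter=300))
    return r.x,r.fun
def hsvmask(im,lo,hi):
    h=cv2.cvtColor(im,cv2.COLOR_RGB2HSV); return cv2.inRange(h,np.array(lo),np.array(hi))/255.
E
cat > f0.py <<'E'
from vis import *
np.set_printoptions(precision=4,suppress=True)
I={n:cv2.imread(f"pics/{n}0.png")[:,:,::-1].copy() for n in("top","scene")}
Y={n:hsvmask(I[n],(20,130,60),(35,255,255)) for n in I}
# combs
top=I["top"]
for (a,b) in [((187,203),(196,274)),((214,197),(225,270)),((242,193),(253,265))]:
    A=unproj("top",a,.074);B=unproj("top",b,.074); p0=[*(A+B)[:2]/2,np.arctan2(*(A-B)[1::-1])]
    L=[box(-.095,.095,-.005,.005,.03,.074)]
    out=[]
    for cams in(("top",),("scene",),("top","scene")):
        mm={}
        for n in cams:
            m=np.zeros((400,640),np.uint8); 
            for P in[tf(p0,L[0])]: cv2.fillConvexPoly(m,cv2.convexHull(proj(n,P).astype(np.float32)).astype(np.int32),1)
            m=cv2.dilate(m,np.ones((9,9)))
            mm[n]=Y[n]*m
        r=fit(p0,L,mm); print("comb",cams,r[0][:2],np.degrees(r[0][2]),r[1])
# stand base
B={n:hsvmask(I[n],(98,120,40),(118,255,255)) for n in I}
G={n:hsvmask(I[n],(60,80,20),(90,255,255)) for n in I}
for n in I: print(n,[ (int(s[cv2.CC_STAT_AREA]),np.round(c)) for s,c in zip(*cv2.connectedComponentsWithStats((B[n]*255).astype(np.uint8))[2:]) if s[4]>100],
   [ (int(s[cv2.CC_STAT_AREA]),np.round(c)) for s,c in zip(*cv2.connectedComponentsWithStats((G[n]*255).astype(np.uint8))[2:]) if s[4]>100])
E
python3 f0.py
```

```text
comb ('top',) [0.5111 0.2885] 7.668717494652796 80.429775064853
comb ('scene',) [0.5121 0.2882] 7.478213525657127 65.66800693317367
comb ('top', 'scene') [0.5117 0.2883] 7.58257003283032 148.05392971288904
comb ('top',) [0.5215 0.2196] 7.595454872325974 55.86854276688103
comb ('scene',) [0.5225 0.219 ] 7.388348880193645 53.28684451048071
comb ('top', 'scene') [0.522  0.2194] 7.482949233685406 110.49636875820522
comb ('top',) [0.5311 0.1502] 7.664471488547013 41.0365510097186
comb ('scene',) [0.5305 0.1495] 7.694446981513458 43.480897427775226
comb ('top', 'scene') [0.5308 0.1499] 7.680866654173629 86.86755987231594
top [(249560, array([316., 201.])), (3773, array([545., 107.])), (893, array([362., 132.])), (888, array([257., 138.])), (885, array([343., 228.]))] [(253805, array([319., 199.])), (1169, array([417., 192.])), (364, array([546., 194.])), (640, array([ 73., 246.]))]
scene [(249138, array([323., 198.])), (222, array([423.,  39.])), (801, array([307., 205.])), (3750, array([ 93., 277.])), (1029, array([275., 284.])), (1060, array([380., 290.]))] [(253446, array([319., 199.])), (284, array([128., 200.])), (341, array([540., 200.])), (1110, array([236., 222.]))]
```

```bash
cat > f1.py <<'E'
from vis import *
np.set_printoptions(precision=4,suppress=True)
I={n:cv2.imread(f"pics/{n}0.png")[:,:,::-1].copy() for n in("top","scene")}
B={n:hsvmask(I[n],(98,120,40),(118,255,255)) for n in I}
seed={"top":(343,228),"scene":(307,205)}
H={}
for n in I:
    k,l,s,c=cv2.connectedComponentsWithStats((B[n]*255).astype(np.uint8))
    i=1+np.argmin([np.hypot(*(cc-seed[n])) if ss[4]>300 else 1e9 for cc,ss in zip(c[1:],s[1:])])
    pts=np.argwhere(l==i)[:,::-1].astype(np.int32)
    m=np.zeros((400,640),np.uint8); cv2.fillConvexPoly(m,cv2.convexHull(pts),1); H[n]=m.astype(float)
a,b=unproj("top",(352,200.5),.01),unproj("top",(335,254.5),.01)
p0=[*(a+b)[:2]/2,np.arctan2(*(a-b)[1::-1])]
print(p0)
def hullall(parts): return [np.vstack(parts)]
for T in(.008,.012,.016,.02):
    base=box(-.075,.075,-.04,.04,0,T)
    full=np.vstack([base]+[box(s*.054-.005,s*.054+.005,-.018,.018,0,.095) for s in(-1,1)])
    for cams,L in((("top",),full),(("scene",),full),(("top","scene"),full)):
        r=fit(p0,[L],{n:H[n] for n in cams}); print(T,cams,r[0][:2],np.degrees(r[0][2]),r[1])
# slot bars
for n,pt in(("top",((426,169),(422,200.4))),("scene",((205+170/5.5,160+230/5.5),(205+110/5.5,160+359/5.5)))):
    g=I[n].min(2).astype(float)
    for (u,v) in pt:
        u0,v0=int(u)-9,int(v)-4; w=g[v0:v0+9,u0:u0+19]; print(n,(u,v)); 
        m=np.zeros((400,640));m[v0:v0+9,u0:u0+19]=w>140
        k,l,s,c=cv2.connectedComponentsWithStats(m.astype(np.uint8)); 
        for ss,cc in zip(s[1:],c[1:]):
            if ss[4]>8: print("  ",cc,ss[4],unproj(n,cc,.079)[:2])
E
python3 f1.py
```

```text
[np.float64(0.5331066131538633), np.float64(-0.09170769755799743), np.float64(-0.3314582297551616)]
0.008 ('top',) [ 0.5346 -0.0906] -19.58903737927078 68.76845647771785
0.008 ('scene',) [ 0.531  -0.0917] -19.285932286448652 37.51759526356611
0.008 ('top', 'scene') [ 0.5333 -0.0911] -19.593004449853968 123.57398630228415
0.012 ('top',) [ 0.534  -0.0906] -19.54719181228598 76.39997344900182
0.012 ('scene',) [ 0.531  -0.0917] -19.03453010656543 39.78176559129068
0.012 ('top', 'scene') [ 0.5331 -0.0911] -19.6081314590155 133.67825561218
0.016 ('top',) [ 0.5343 -0.0903] -19.262291161791808 85.39501122504771
0.016 ('scene',) [ 0.5311 -0.092 ] -18.676549684286424 42.43706399619993
0.016 ('top', 'scene') [ 0.5328 -0.0912] -19.44154448722021 142.23583645197266
0.02 ('top',) [ 0.5338 -0.0901] -19.270148322973316 92.79861165359728
0.02 ('scene',) [ 0.5311 -0.0919] -18.566437764915307 45.94762864285111
0.02 ('top', 'scene') [ 0.5324 -0.0911] -18.908080556304927 153.95034445603972
top (426, 169)
   [425.6  168.28] 25 [ 0.6705 -0.2966]
top (422, 200.4)
   [421.76 200.12] 25 [ 0.5913 -0.2833]
scene (235.9090909090909, 201.8181818181818)
   [235.     201.2647] 34 [ 0.5878 -0.2843]
scene (225.0, 225.27272727272725)
   [224.1471 224.9706] 34 [ 0.6669 -0.2981]
```

```bash
cat > f2.py <<'E'
from vis import *
np.set_printoptions(precision=4,suppress=True)
p=[.5333,-.0911,np.radians(-19.5)]
xs=np.arange(-.06,.06,.0005)
from scipy.ndimage import map_coordinates
for n in("top","scene"):
    I=cv2.imread(f"pics/{n}0.png").mean(2)
    pr=0
    for y in(-.008,-.004,0,.004,.008):
        uv=proj(n,tf(p,np.c_[xs,0*xs+y,0*xs+.05+np.sqrt(.0004-y*y)]))
        pr=pr+map_coordinates(I,[uv[:,1],uv[:,0]],order=3)/5
    cr=[(round(xs[i]*1000,1),round(pr[i])) for i in range(3,len(xs)-3) if pr[i]==pr[i-3:i+4].max()]
    gr=[(round(xs[i]*1000,1),round(pr[i])) for i in range(3,len(xs)-3) if pr[i]==pr[i-3:i+4].min()]
    print(n,"max",[tuple(map(float,q)) for q in cr],"min",[tuple(map(float,q)) for q in gr])
    # best pitch/phase
    m=abs(xs)<.042
    for P in(.009,.012,.015):
        w=np.exp(-2j*np.pi*xs[m]/P)*np.hanning(m.sum()); f=(w*(pr[m]-pr[m].mean())).sum(); print(P,abs(f),"crest phase mm",np.angle(f)*-1/(2*np.pi)*P*1000)
# overlay
    V=cv2.imread(f"pics/{n}0.png")
    k=5; u,v=proj(n,[.54,-.14,.05])[0].astype(int); a,b=v-60,u-75
    W=cv2.resize(V[a:a+110,b:b+150],None,fx=k,fy=k,interpolation=cv2.INTER_CUBIC)
    def dr(pose,pts,col):
        q=((proj(n,tf(pose,pts))-[b,a]+.5)*k-.5).astype(int)
        cv2.polylines(W,[q],True,col,1)
    dr(p,[[-.075,-.04,.008],[.075,-.04,.008],[.075,.04,.008],[-.075,.04,.008]],(0,0,255))
    for s in(-.054,.054): dr(p,[[s,-.0075,.097],[s,.0075,.097]],(0,255,255))
    dr(p,[[0,-.01,.07],[0,.01,.07]],(0,0,255))
    S=[.5451,-.2762,np.radians(-9.7)]
    for z in(.012,.075):dr(S,[[0,-.016,z],[.03,-.009,z],[.15,-.009,z],[.15,.009,z],[.03,.009,z],[0,.016,z]],(0,0,255) if z<.05 else (0,255,255))
    cv2.imwrite(f"pics/ov_{n}.png",W)
E
python3 f2.py
```

```text
top max [(-35.0, 162.0), (-20.0, 158.0), (-5.0, 158.0), (10.0, 159.0), (24.5, 149.0), (41.5, 152.0)] min [(-53.0, 76.0), (-27.5, 111.0), (-12.5, 110.0), (3.0, 112.0), (17.5, 108.0), (33.0, 108.0), (53.0, 77.0)]
0.009 22.200864896235643 crest phase mm 0.06823656539642446
0.012 243.21021914126672 crest phase mm -3.9075064353405464
0.015 981.487565020134 crest phase mm -4.962519036201316
scene max [(-49.0, 80.0), (-33.5, 191.0), (-18.0, 191.0), (-3.0, 190.0), (11.0, 191.0), (24.5, 181.0), (40.0, 141.0)] min [(-51.0, 80.0), (-46.5, 79.0), (-27.0, 137.0), (-11.5, 139.0), (3.5, 146.0), (17.5, 125.0), (33.5, 119.0), (57.5, 75.0)]
0.009 90.27593176805523 crest phase mm 1.852585450003643
0.012 322.5580009673379 crest phase mm -2.5977718681686115
0.015 1042.0364615211397 crest phase mm -4.094707527078653
```

View pics/ov_top.png

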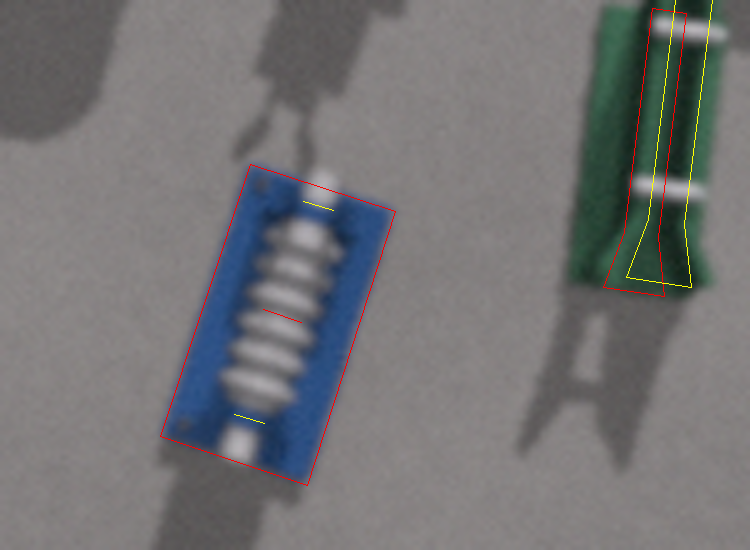

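View pics/ov_scene.png

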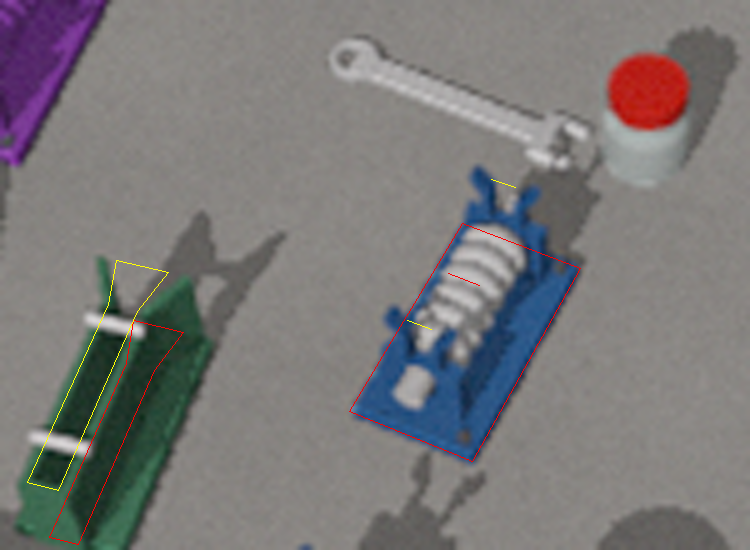

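```bash
cat > h.py <<'E'
from vis import *
np.set_printoptions(precision=4,suppress=True)
def R(deg):
    c,s=np.cos(np.radians(deg)),np.sin(np.radians(deg)); return np.array([[c,s,0],[s,-c,0],[0,0,-1.]])
COMB=[(.5117,.2883,7.58),(.5220,.2194,7.55),(.5308,.1499,7.62)]
SP=(.5333,-.0911,-19.5)
SL=(.5451,-.2762,-9.7)
GZ=.0392; HI=.165
def off(p,dx,dy=0):
    a=np.radians(p[2]); return [p[0]+np.cos(a)*dx-np.sin(a)*dy,p[1]+np.sin(a)*dx+np.cos(a)*dy]
def pick(c):
    arm.move_to([c[0],c[1],.10],R(c[2])); 
    arm.move_l([c[0],c[1],GZ],feed=.15); arm.grip(0.0)
    print("w",arm.current_width(),arm.current_force())
def snap(tag):
    for n in("top","scene"):
        cv2.imwrite(f"pics/{n}_{tag}.png",arm.snapshot(n)[:,:,::-1])
def st(m=""): print(m,"t",round(arm.current_t(),2),"ee",arm.current_ee_pos(),"F",arm.current_force(),"w",round(arm.current_width(),4))
E
python3 - <<'E'
from h import *
arm.grip(.04); st("g")
c=COMB[2]; pick(c); st("picked")
arm.move_l([c[0],c[1],.11],feed=.2); st("lifted")
arm.move_to([*off(SP,.001),.14],R(SP[2])); st("over")
snap("1")
E
```

```text
g t 1.0 ee [ 0.2728 -0.5623  0.2139] F [-0.1011 -0.0985  0.2206] w 0.0402
w 0.009659934129302702 [-0.0889 -0.0949  5.908 ]
picked t 4.83 ee [0.531  0.15   0.0396] F [-0.0889 -0.0949  5.908 ] w 0.0097
lifted t 5.33 ee [0.5308 0.1499 0.1102] F [ 0.3063  0.6275 -1.2832] w 0.0101
over t 6.28 ee [ 0.534  -0.0904  0.1394] F [ 0.1498  0.9064 -1.3795] w 0.0098
```

View images.

Run:
```python
import cv2
t=cv2.imread("pics/top_1.png");s=cv2.imread("pics/scene_1.png")
cv2.imwrite("pics/v1t.png",cv2.resize(t[150:290,280:420],None,fx=4,fy=4,interpolation=cv2.INTER_CUBIC))
cv2.imwrite("pics/v1s.png",cv2.resize(s[120:250,250:370],None,fx=5,fy=4.6,interpolation=cv2.INTER_CUBIC))
```

```text
(no output)
```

View pics/v1t.png

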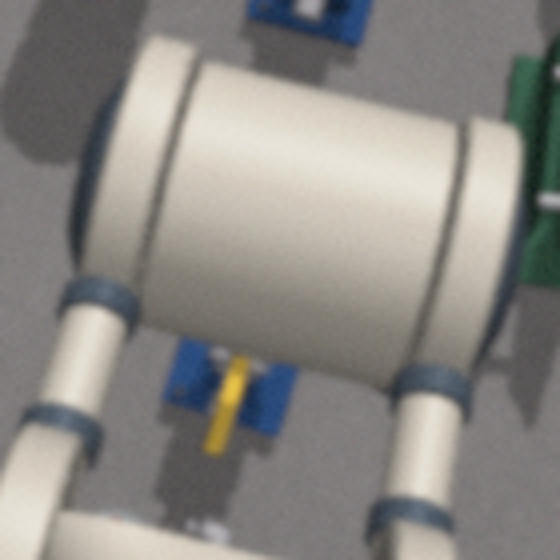

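View pics/v1s.png

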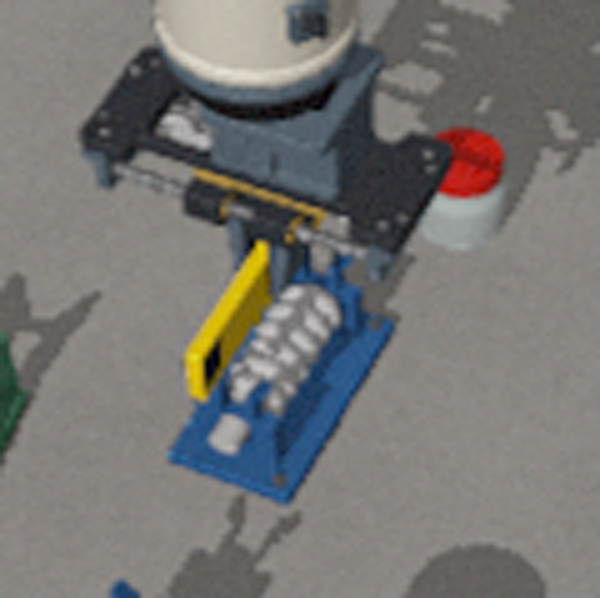

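Run:
```python
from h import *
e=arm.current_ee_pos(); zc=e[2]-GZ+.052
p0=[e[0],e[1],np.radians(SP[2])]
for n in("scene","top"):
    im=cv2.imread(f"pics/{n}_1.png")[:,:,::-1].copy(); Y=hsvmask(im,(20,130,60),(35,255,255))
    P=box(-.095,.095,-.005,.005,zc-.022,zc+.022)
    q=proj(n,tf(p0,P)); 
    m=np.zeros((400,640),np.uint8); cv2.fillConvexPoly(m,cv2.convexHull(q.astype(np.float32)).astype(np.int32),1); m=cv2.dilate(m,np.ones((9,9)))
    Y*=m; pts=np.argwhere(Y>0)
    print(n,"proj far/near end",q[4:],q[:4],"mask v",pts[:,0].min(),pts[:,0].max(),"u",pts[:,1].min(),pts[:,1].max())
    o=im[:,:,::-1].copy(); a,b=q[:,1].min()-25,q[:,0].min()-25; a,b=int(a),int(b)
    W=cv2.resize(o[a:a+120,b:b+110],None,fx=5,fy=5,interpolation=cv2.INTER_CUBIC)
    h=cv2.convexHull(((q-[b,a]+.5)*5-.5).astype(np.float32)).astype(int); cv2.polylines(W,[h],True,(0,0,255),1)
    cv2.imwrite(f"pics/ov1_{n}.png",W)
```

```text
scene proj far/near end [[287.5749 206.0801]
 [286.4297 196.8845]
 [290.9127 207.4147]
 [289.8717 198.2432]] [[318.0709 155.6523]
 [317.9097 145.6618]
 [321.2199 156.7986]
 [321.1513 146.8234]] mask v 161 206 u 287 314
top proj far/near end [[358.8541 186.0203]
 [360.1457 182.9604]
 [354.8013 184.714 ]
 [355.9109 181.5971]] [[333.7674 263.4072]
 [333.939  263.8209]
 [329.649  262.0411]
 [329.6325 262.3922]] mask v 240 262 u 331 341
```

View pics/ov1_scene.png

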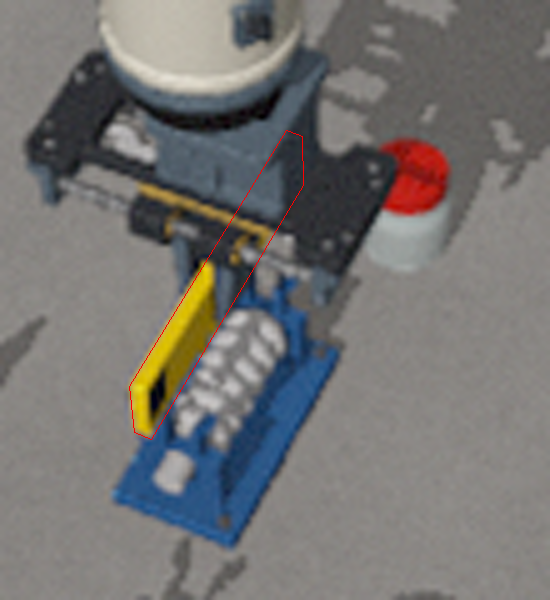

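View pics/ov1_top.png

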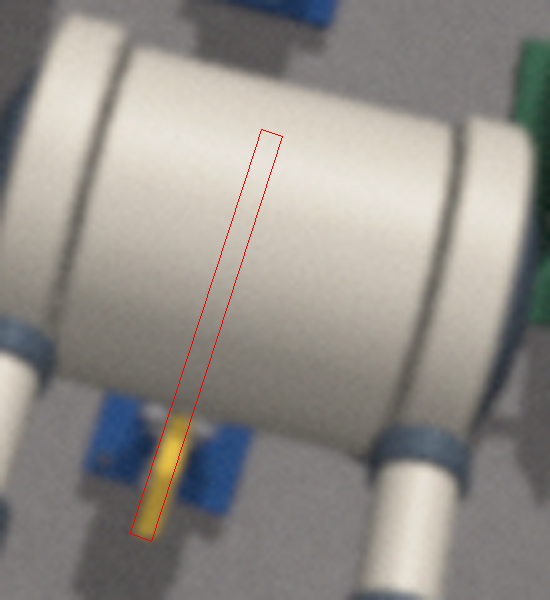

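```bash
cat >> h.py <<'E'
SEAT=.092-.052+GZ
def lower(p,dx,dy=0,stop=8,z0=None,floor=None):
    z=z0 or SEAT+.009; floor=floor or SEAT-.0005
    xy=off(p,dx,dy)
    f0=arm.current_force()
    while z>floor:
        z=max(z-.0015,floor); arm.move_l([*xy,z],feed=.06)
        f=arm.current_force()
        if f[2]-f0[2]>stop: break
    f=arm.current_force(); a=np.radians(p[2]); d=f-f0
    print("dx",dx,"ztcp-SEAT mm",(arm.current_ee_pos()[2]-SEAT)*1e3,"cmd",(z-SEAT)*1e3,"Fx,Fy,Fz local",d[0]*np.cos(a)+d[1]*np.sin(a),-d[0]*np.sin(a)+d[1]*np.cos(a),d[2],"w",arm.current_width())
    return z
E
python3 - <<'E'
from h import *
arm.move_l([*off(SP,.001),SEAT+.010],feed=.15); st("pre")
lower(SP,.001); st()
E
```

```text
pre t 6.88 ee [ 0.5343 -0.0909  0.0894] F [-0.7522 -0.1953 -1.3671] w 0.0098
dx 0.001 ztcp-SEAT mm 0.32212096811866375 cmd -1.3877787807814457e-14 Fx,Fy,Fz local -5.490774608881441 0.42980544519329644 11.330053751640115 w 0.009540828193168491
 t 8.38 ee [ 0.5337 -0.0912  0.0795] F [-5.7845  2.0427  9.963 ] w 0.0095
```

Run:
```python
from h import *
arm.grip(.04); st("rel"); e=arm.current_ee_pos()
arm.move_l([e[0],e[1],.15],feed=.25)
b=off(SP,-.16); arm.move_l([*b,.16],feed=.3); st("away")
snap("2")
I={n:cv2.imread(f"pics/{n}_2.png")[:,:,::-1].copy() for n in("top","scene")}
p0=[*off(SP,0),np.radians(SP[2])]
for n in I:
    Y=hsvmask(I[n],(20,130,60),(35,255,255))
    m=np.zeros((400,640),np.uint8); cv2.fillConvexPoly(m,cv2.convexHull(proj(n,tf(p0,box(-.095,.095,-.005,.005,.064,.12))).astype(np.float32)).astype(np.int32),1); m=cv2.dilate(m,np.ones((9,9)))
    for dz in(0,.005):
        r=fit(p0,[box(-.095,.095,-.005,.005,.07+dz,.114+dz)],{n:Y*m}); print(n,dz,r[0][:2],np.degrees(r[0][2]),r[1])
    u,v=proj(n,[*p0[:2],.09])[0].astype(int)
    cv2.imwrite(f"pics/v2{n}.png",cv2.resize(I[n][v-55:v+55,u-60:u+60,::-1],None,fx=5,fy=5,interpolation=cv2.INTER_CUBIC))
```

```text
rel t 9.01 ee [ 0.5343 -0.0914  0.0792] F [ 0.3135  0.4098 -0.0176] w 0.0402
away t 10.13 ee [ 0.3824 -0.0377  0.1597] F [ 0.0362 -0.3983 -0.6962] w 0.0403
top 0 [ 0.5327 -0.0938] -19.248434742958125 36.33118318325446
top 0.005 [ 0.5319 -0.0934] -19.303339402898175 37.09728149851557
scene 0 [ 0.5322 -0.0942] -19.06315314349013 59.87743322395346
scene 0.005 [ 0.5351 -0.0933] -19.19801249092776 61.082391238204785
```

View pics/v2scene.png

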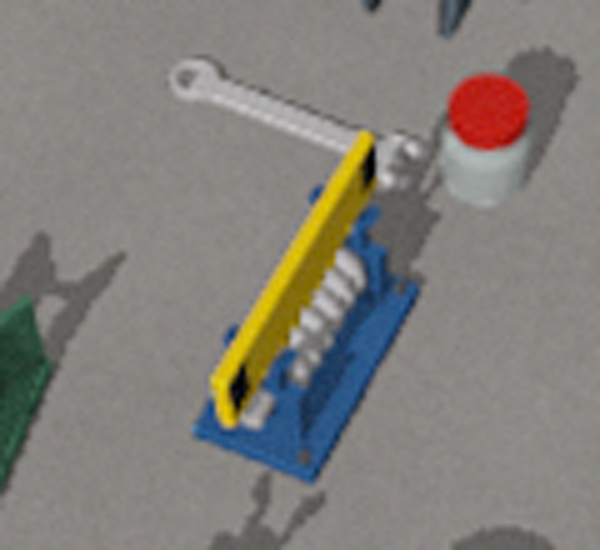

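View pics/v2top.png

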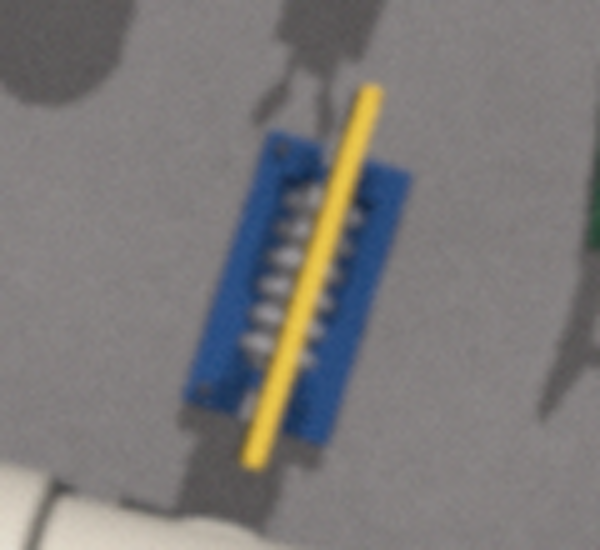

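Run:
```python
from h import *
c=(.5325,-.0939,-19.3)
g=off(c,-.079)
arm.move_to([*g,.13],R(c[2])); arm.move_l([*g,SEAT+.001],feed=.15); st("at")
arm.grip(0); st("grip")
arm.move_l([*g,SEAT+.02],feed=.08); st("lift1")
arm.move_l([*g,.15],feed=.25)
arm.move_to([*off(SL,-.20),.13],R(SL[2])); st("appr")
snap("3")
for n in("top","scene"):
    im=cv2.imread(f"pics/{n}_3.png"); e=arm.current_ee_pos(); zc=e[2]-GZ-.001+.052
    P=tf([*off((e[0],e[1],SL[2]),.079),np.radians(SL[2])],box(-.095,.095,-.005,.005,zc-.022,zc+.022)); q=proj(n,P)
    a,b=int(q[:,1].min()-30),int(q[:,0].min()-40)
    W=cv2.resize(im[a:a+115,b:b+150],None,fx=5,fy=5,interpolation=cv2.INTER_CUBIC)
    cv2.polylines(W,[cv2.convexHull(((q-[b,a]+.5)*5-.5).astype(np.float32)).astype(int)],True,(0,0,255),1)
    cv2.imwrite(f"pics/ov3_{n}.png",W)
```

```text
at t 11.16 ee [ 0.4576 -0.0676  0.0806] F [0.6385 0.0545 1.0896] w 0.0402
grip t 11.77 ee [ 0.4587 -0.0664  0.0804] F [ 6.1929 19.5122 -0.2484] w 0.0102
lift1 t 12.16 ee [ 0.458  -0.0679  0.0993] F [ 0.2513 -0.5602 -0.7412] w 0.0101
appr t 13.35 ee [ 0.3479 -0.2419  0.1294] F [ 0.5402 -0.3824 -0.4104] w 0.0097
```

View pics/ov3_scene.png

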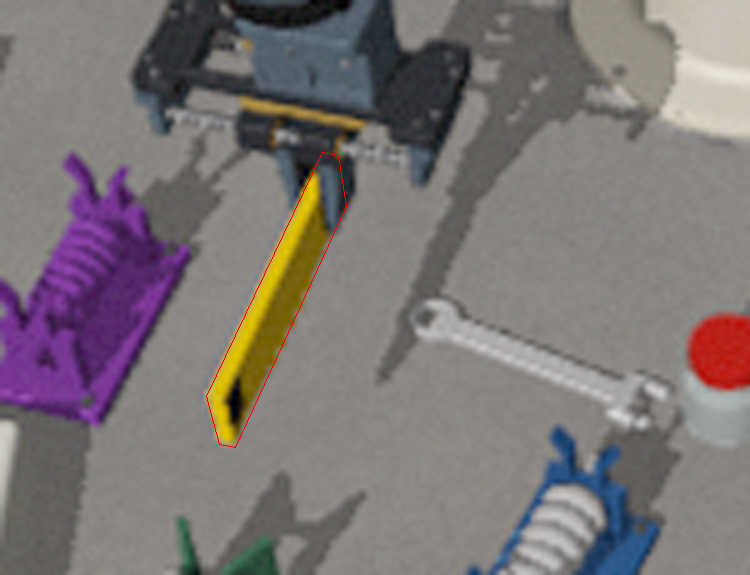

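View pics/ov3_top.png

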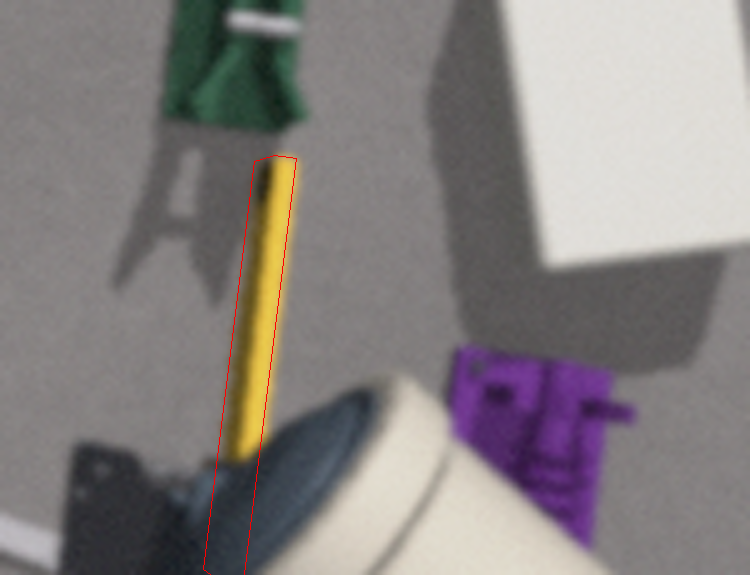

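Run:
```python
from h import *
arm.move_l([*off(SL,-.20),.0315],feed=.15); st("down")
f0=arm.current_force()
for dx in(-.17,-.14,-.115,-.09,-.07,-.05,-.035):
    arm.move_l([*off(SL,dx),.0315],feed=.1); f=arm.current_force()-f0; print(dx,f,arm.current_ee_pos())
    if np.linalg.norm(f)>14: print("STOP");break
else:
    arm.move_l([*off(SL,-.035),.0283],feed=.05); st("low")
snap("4")
im=cv2.imread("pics/scene_4.png"); cv2.imwrite("pics/v4.png",cv2.resize(im[140:260,180:320],None,fx=5,fy=5,interpolation=cv2.INTER_CUBIC))
```

```text
down t 14.26 ee [ 0.3484 -0.2425  0.0319] F [-0.4878  0.1754 -0.3378] w 0.01
-0.17 [ 0.9584  0.3444 -1.3279] [ 0.3775 -0.2475  0.0318]
-0.14 [ 0.1907  0.703  -0.3091] [ 0.4065 -0.2523  0.0314]
-0.115 [ 0.1426  0.4727 -0.8915] [ 0.4312 -0.2565  0.0314]
-0.09 [ 0.6877 -0.3875 -0.0327] [ 0.4558 -0.2608  0.0313]
-0.07 [-0.346  -0.2273 -0.7802] [ 0.4756 -0.2642  0.0314]
-0.05 [ 0.9041 -0.3914 -0.2247] [ 0.4954 -0.2676  0.0314]
-0.035 [ 0.7332 -0.342  -0.5061] [ 0.5102 -0.2702  0.0314]
low t 17.21 ee [ 0.51   -0.2701  0.0281] F [ 0.534   0.1695 -0.2448] w 0.0101
```

View pics/v4.png

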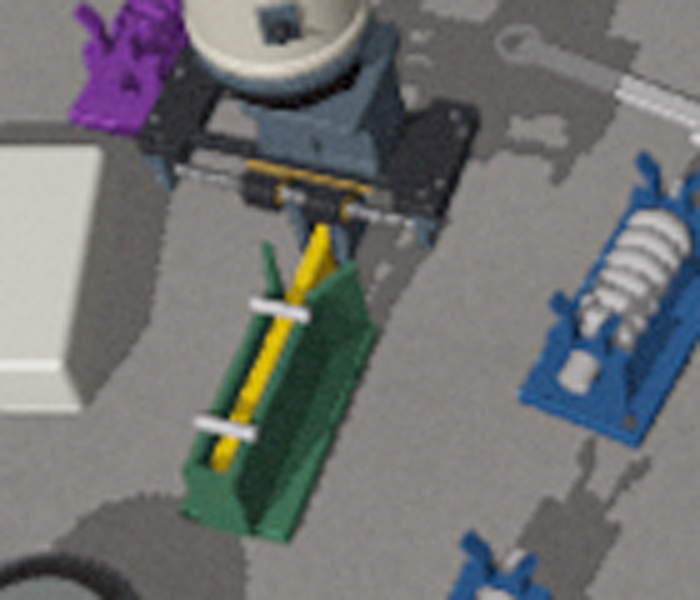

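Run:
```python
from h import *
xy=off(SL,-.035)
for z in(.0275,.0268,.0260,.0252):
    arm.move_l([*xy,z],feed=.04); f=arm.current_force(); print(z,f)
    if f[2]>1.5: break
arm.grip(.035); st("rel")
e=arm.current_ee_pos()
arm.move_l([e[0],e[1],.13],feed=.15); arm.move_l([*off(SL,-.2),.2],feed=.3); st("away")
arm.sleep(.5); snap("5")
I={n:cv2.imread(f"pics/{n}_5.png")[:,:,::-1].copy() for n in("top","scene")}
p0=[*off(SL,.044),np.radians(SL[2])]
cv2.imwrite("pics/v5s.png",cv2.resize(I["scene"][140:260,180:320,::-1],None,fx=5,fy=5,interpolation=cv2.INTER_CUBIC))
cv2.imwrite("pics/v5t.png",cv2.resize(I["top"][150:290,170:450,::-1],None,fx=2.8,fy=2.8,interpolation=cv2.INTER_CUBIC))
for n in I:
    for z in (.0398,):
        Y=hsvmask(I[n],(20,130,60),(35,255,255)); P=tf(p0,box(-.095,.095,-.005,.005,z-.022,z+.022)); q=proj(n,P)
        m=np.zeros((400,640),np.uint8); cv2.fillConvexPoly(m,cv2.convexHull(q.astype(np.float32)).astype(np.int32),1);m=cv2.dilate(m,np.ones((7,7)));ys,xs=np.nonzero(Y*m)
        print(n,"proj near/far top",q[1],q[3],q[5],q[7]," yellow v",ys.min(),ys.max())
        w=np.array([xs[ys==ys.max()].mean(),ys.max()]),np.array([xs[ys==ys.min()].mean(),ys.min()])
        a=np.radians(SL[2])
        for uv in w:
            X=unproj(n,uv,.0618); d=X[:2]-np.array(SL[:2]); print("  end along slot mm",1e3*(d@[np.cos(a),np.sin(a)]),"y",1e3*(d@[-np.sin(a),np.cos(a)]))
```

```text
0.0275 [-2.758   0.913   5.2947]
rel t 18.13 ee [ 0.5106 -0.2703  0.0275] F [ 0.026   0.5626 -0.1347] w 0.0351
away t 19.72 ee [ 0.3483 -0.2427  0.1997] F [0.5049 0.393  0.1719] w 0.0351
top proj near/far top [417.7651 240.1341] [413.7421 239.5427] [427.0784 165.3477] [423.1274 164.7861]  yellow v 165 240
  end along slot mm -51.487132400528324 y 0.5690556893615313
  end along slot mm 139.13298783706222 y 0.2760552508422322
scene proj near/far top [246.2745 178.444 ] [249.4478 179.1564] [221.8849 232.4639] [225.2881 233.2978]  yellow v 179 233
  end along slot mm 139.41063770819648 y -0.08444760752087302
  end along slot mm -49.64341553766236 y -2.205120693755493
```

View pics/v5s.png

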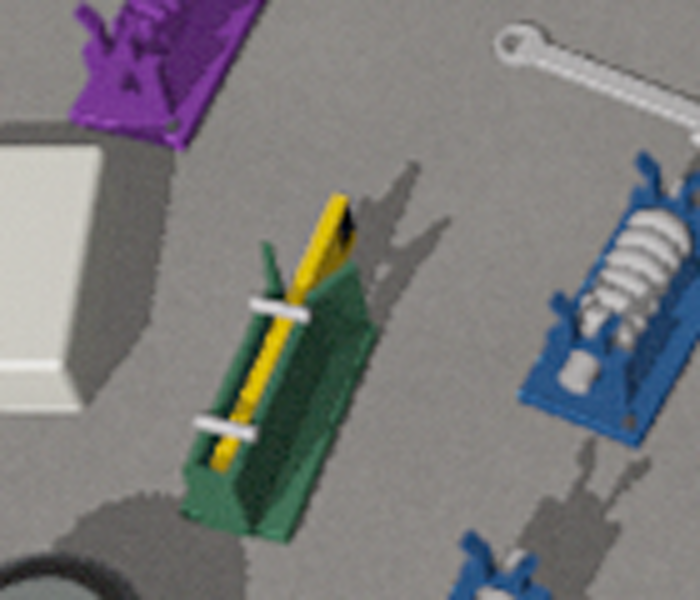

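View pics/v5t.png

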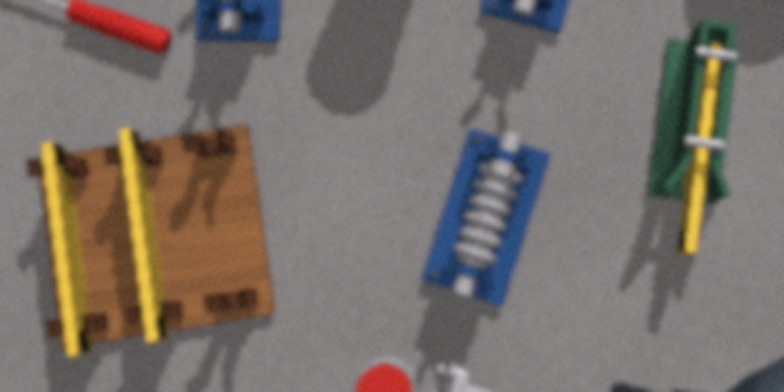

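Run:
```python
from h import *
arm.sign_off(); st("done")
```

```text
the job is handed in; nothing more can be done
the job is handed in; nothing more can be done
```

The job is done and handed in. The comb that fits the near spindle is standing in the green slot, and the robot's clock read about 20 s of the 72 s allowed.

- **Pitch:** the near spindle measures 15 mm in both camera pictures. The first comb I tried, the one at the -y end of the rack, sank fully home: it came within 0.3 mm of the seated height, where a wrong comb stops about 5 mm high. I therefore never lifted the other two combs.
- **Sitting by itself:** I let the comb go and moved the arm away. It stood alone in the thread for about 2.5 s. The pictures fit the fully sunk height better than a position 5 mm higher, though each single view favours it only slightly.
- **Filing:** I took it again by its near end and slid it under both bars with almost no resistance. In the last pictures it stands about 139 mm inside the slot, which is 73% of its length.
- **Rest of the scene:** the last overhead picture shows the other two combs still standing in their rack places. I gave the jar, cup, screwdriver and wrench no check of their own, but no move touched them as far as I could see.

Two small things disagreed:

- **Lean in the prongs:** the comb shifted about 2.5 mm sideways within the prongs' clearance when I let go. Closing on it again gave a brief side force of about 20 N.
- **Finger contact at the rack:** the wrist read about 6 N upward while I gripped the comb there, possibly from the fingertips touching the rack. It was gone on lifting.

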